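# Refit the fallen hob knob and hold it pressed in

## Task

The grey control knob of the tabletop gas hob has come off and lies on its side on the table. Stand it upright on the table and let go of it, then take it by its grip bar from above, turn it so that its pointer matches the flat of the bare D-shaped valve shaft on the hob, push it fully home on the shaft and press knob and shaft all the way in against the spring. Finish while still gripping the knob and holding it pressed in, and leave the tin, the pepper jar and the dip cup where they stand.

Things in the scene. Friction and masses are not known exactly. Their poses are not given: they have to be found in the camera images.
- knob_mid (a point): Loose grey plastic knob, 42 mm high, 70 g: its centre, on its axis, half-way up. z axis: from underside to top; x axis: towards the pointer end. Round skirt of 42 mm diameter from 0 to 10 mm above the underside; then to 42 mm a grip bar 40 mm long (x), 24 mm wide (y), with flat upright sides and ends. A black line on top, bar end and skirt marks the pointer end.
- knob_hole (a point): Centre of the knob's underside, same axes as the centre: mouth of its D-shaped hole, 14 mm across, 22 mm deep, widened by 1.5 mm at the mouth. The hole's flat lies on the pointer side (+x), 4 mm from the axis.
- knob: The knob's body (origin at its underside's centre). It starts lying on a broad side of the bar and the skirt's rim: z axis away from the robot (+x, up to 23 deg either side) and 13 deg below level, bar level, pointer end to the robot's right, centre 16 mm above the table. Set down on its skirt leaning less than about 40 deg and let go, it settles upright.
- shaft_tip (a point): Centre of the top of the bare upright steel D-shaft on the right-hand part of the hob; z up, x = outward normal of its flat. Diameter 12 mm, flat 3 mm from the axis, tapered tip, 30 mm above the hob's top (lowest 8 mm a round shoulder, 16 mm across). The knob slides on with 1 mm clearance if its x axis is within 12 deg of this x; home, its underside is 22 mm below this point.
- valve (a joint): Turn of the shaft about its axis, rad, anticlockwise from above positive, -0.7 to 0.7. It turns only with effort (0.25 N m) and need not be turned; it stands at a different angle each time.
- spindle (a joint): How far the shaft is pressed in, m: 0 released, 0.006 fully in. A spring pushes it out with 3 N at 0 and 8.5 N at 0.006; it sinks with the knob.
- hob: Steel single-burner hob, fixed, 240 x 280 mm, flat top 50 mm above the table; origin on the table under its centre, x axis away from the robot when not turned. The shaft stands at (-20, -100) mm in its frame. The burner and pan support (top 81 mm above the table, radius 88 mm) are centred at (5, 45) mm.
- milk_tin: Tin, 75 mm diameter, 58 mm high, standing behind the knob; origin at the centre of its foot. Leave alone.
- pepper: Pepper jar, 47 mm diameter, 98 mm high, standing at the back; origin at the centre of its foot. Leave alone.
- dip_cup: Small open steel cup, 67 mm diameter, 33 mm high, at the back, farthest right of the three bystanders; origin at the centre of its foot. Leave alone.
Mind the look-alikes: they are no part of the job. Of the things that look like the knob, take the one that is farthest to the robot's right at the start.

How it is judged:
By the outcome, as a careful person would: the job done as asked, in the order asked, and still so for the second after the job is handed in, while the arm keeps its last pose, push and grip.
It also fails if it takes over 64 s, if anything falls off the work surface, if the arm or the gripper's body presses on something with over 40 N, if the wrist force passes 120 N, or if a joint passes its speed limit or range.

## Robot

A 6-joint arm with a two-finger parallel gripper is mounted at the origin on the work surface; the furniture and walls round the work are solid. World frame = base frame: x ahead of the robot, y to its left, z up, the work surface at z = 0. Lengths are in m, angles in rad, forces in N, time in s.
With the tool pointing down it reaches from about 0.25 to 0.8 m from the base axis. Payload 3.9 kg.
Tool frame: the origin (TCP) lies midway between the tips of the shut fingers; the grasp point (between the pads) lies 19 mm behind it; z points along the fingers, y is the line along which they close (so a half turn about z gives the same grasp; the last joint's range is limited). The gripper opens to 85 mm and grips with 20 to 120 N. Pads are 22 mm wide; open, the fingers measure 114 mm over their backs; the gripper's body (76 mm by 85 mm) begins 54 mm behind the grasp point. The pads swing forward as they close: fully open they stand 13 mm farther back than shut.
Start: joints at [1.302, 0.26, -0.138, 1.173, 0, 1.571], TCP at [0.139, 0.506, 0.231] pointing down, gripper open.
Joint ranges: [-2.78, 2.78], [-0.83, 1.72], [-1.28, 1.37], [-1.9, 2.12], [-1.57, 1.48], [-3.14, 3.14]. Speed limits (rad/s): [2.57, 2.57, 3.14, 3.14, 3.14, 3.14].

## Interface

Orientations are given as a unit quaternion [x, y, z, w].
In Python, from cell import status, cams, ticket gives the robot as it stands.
- The arm moves only by the tool carry_out, never from a script. Its argument "series" is a list of rows, each a list of 7 numbers: the turn, a rotation vector about the tool's x, y, z in rad, then the shift along the tool's x, y, z in cm, then the opening, from 0 (shut) to 1 (fully open). In form: [[ax, ay, az, dx, dy, dz, claw], ...]. A call has 1 to 12 rows; each row shifts and turns the commanded pose from where the row before left it, along the tool's axes as they then stand; what a row does not reach is not made up. A row lasts 1/12 s, in which the tool goes at most 41.7 mm and 7.16 degrees, less where a joint would pass 70% of its speed; a pose out of reach is approached as far as the arm can. A call with a gripper value outside its range is refused whole. The fingers move at their own pace and stop on an object; the grip force is fixed at half the most. Time passes only in rows, so rows that do not move let the fingers close. It gives the time, the measured TCP pose, the force, the opening and the grip force at its end, in the units of the state.
- status.sense(): the state, without advancing time (a new reading comes with each control period).
- cams.grab_frame(name): name is "scene" or "side" or "wrist"; returns a dict with "frame" (384x512x3 uint8, blue, green, red), "z_map" (384x512 float32, m along the optical axis (not along the pixel's ray), 0 where there is no reading), "intrinsics" (3x3 intrinsics, pixels), "R" (3x3) and "t" (3): a world point X has camera coordinates R X + t. Camera axes: x right, y down, z forward; pixel columns grow to the right and rows downward; lengths in m; the calibration is good to about 2 mm. The wrist camera is an equidistant fisheye: a pixel r from the principal point sees the ray r / f radians off the axis. A picture is of the moment at which its call begins.
- ticket.hand_in(): hands the job in; it is judged then, once.
The state is a dict: "t": time; "q": joint angles; "qd": joint speeds; "joint_torque": joint torques, N m; "ee_pos": TCP position; "tool_rot": TCP orientation; "wrist_force": force on the tool from outside, world axes, zero at the start; "torque": the same for the moment, N m; "opening": finger opening in m; "grip_force": force on a finger pad.
Only numpy, scipy, OpenCV 4.12 (cv2) and the standard library are available. Lean on these libraries where they do the work, as an engineer would, in place of code of your own. Each camera call takes 0.05 s, during which the arm holds its last target. There are 200 camera calls.

## Working session

There is one attempt and no reset: what is moved stays moved. The work goes in short steps, Python scripts to look and compute and a tool call to move; the robot and the scene stay as the last step left them, time stands still between calls to the robot, and variables do not carry over. Pictures are saved under pics/ and viewed, at most 10 in all, crops included, and the job is handed in when it is done.

Besides the shell and the picture viewer there is one more tool, called after "Request:" as a command line: name --pt "numbers of a row" for each row, then --argument value for the rest. carry_out: Moves the arm, as the interface text tells. Its arguments: {"type":"object","properties":{"series":{"type":"array","items":{"type":"array","items":{"type":"number"}}}},"required":["series"]}

```bash
mkdir -p pics; ls; cat > h.py <<'E'
import numpy as np,cv2
from scipy.spatial.transform import Rotation as Ro
from cell import status,cams,ticket
def px(c,u,v,r=1):
    K=c["intrinsics"];z=c["z_map"][v-r:v+r+1,u-r:u+r+1];z=z[z>0]
    if len(z)==0:return None
    z=np.median(z)
    p=np.array([(u-K[0,2])/K[0,0]*z,(v-K[1,2])/K[1,1]*z,z])
    return c["R"].T@(p-c["t"])
def cloud(c):
    K=c["intrinsics"];z=c["z_map"];v,u=np.mgrid[:z.shape[0],:z.shape[1]]
    P=np.stack([(u-K[0,2])/K[0,0]*z,(v-K[1,2])/K[1,1]*z,z],-1)
    return (P-c["t"])@c["R"]
E
python3 - <<'E'
from h import *
import pickle
s=status.sense();print({k:np.round(v,3).tolist() for k,v in s.items()})
for n in("scene","side"):
    c=cams.grab_frame(n);pickle.dump(c,open(n+".pkl","wb"))
    print(n,c["intrinsics"].round(1).tolist(),(-c["R"].T@c["t"]).round(3),c["R"][2].round(2))
    cv2.imwrite(f"pics/{n}.png",cv2.resize(c["frame"],(768,576),interpolation=cv2.INTER_CUBIC))
E
```

```text
pics
{'t': 0.0, 'q': [1.302, 0.261, -0.139, 1.173, -0.0, 1.571], 'qd': [0.002, -0.0, -0.0, -0.0, -0.0, 0.0], 'joint_torque': [0.0, -40.568, 25.392, 0.019, -0.0, -0.0], 'ee_pos': [0.139, 0.506, 0.23], 'tool_rot': [0.134, 0.991, -0.001, -0.0], 'wrist_force': [0.424, 0.467, 1.437], 'torque': [-0.005, -0.019, 0.042], 'grip_force': 0.0, 'opening': 0.086}
scene [[477.3, 0.0, 248.5], [0.0, 477.3, 187.4], [0.0, 0.0, 1.0]] [-0.186 -0.654  0.963] [ 0.53  0.45 -0.72]
side [[471.7, 0.0, 260.1], [0.0, 471.7, 196.6], [0.0, 0.0, 1.0]] [ 0.206 -0.91   0.705] [ 0.24  0.78 -0.58]
```

View pics/scene.png

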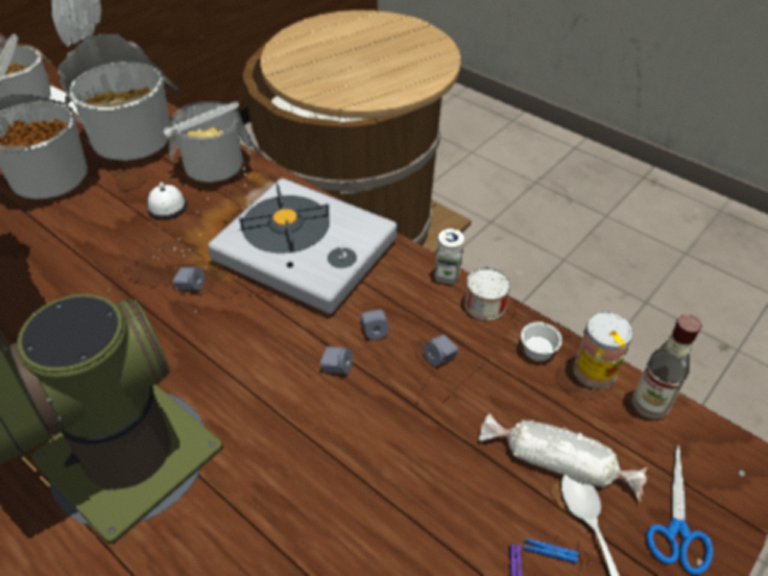

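View pics/side.png

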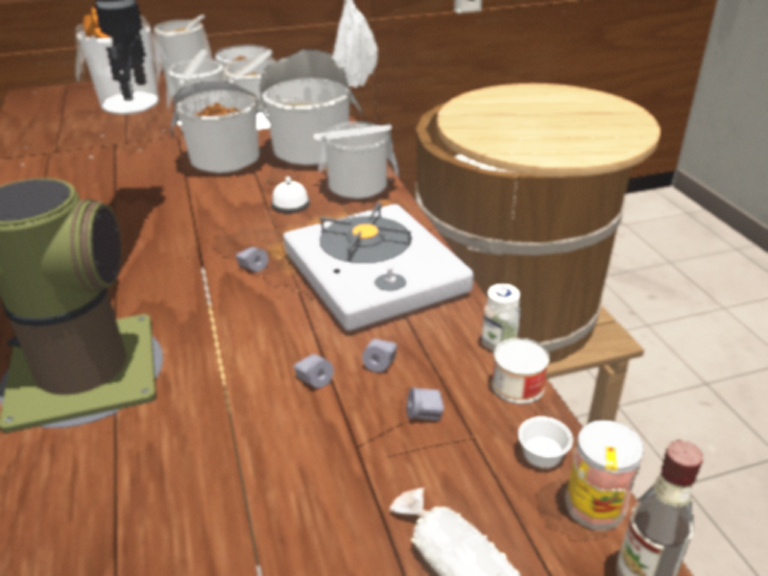

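Scene (768 px): knob look-alikes at (188,279), (336,360), (375,325) and (440,350). The shaft is around (342,255). The one at (440,350), at (425,403) in the side view, seems farthest right. I'll check it with positions and one close crop.

```bash
python3 - <<'E'
from h import *
import pickle
S=pickle.load(open("scene.pkl","rb"));D=pickle.load(open("side.pkl","rb"))
for u,v in[(188,279),(336,360),(375,325),(440,350),(342,255),(487,280),(448,240),(540,345)]:
    print("scene",u,v,px(S,u*2//3,v*2//3).round(3))
for u,v in[(252,259),(315,372),(378,355),(425,403),(390,275),(390,285)]:
    print("side",u,v,px(D,u*2//3,v*2//3).round(3))
def crop(c,u,v,w,h,W,H): return cv2.resize(c["frame"][v:v+h,u:u+w],(W,H),interpolation=cv2.INTER_CUBIC)
a=crop(S,265,210,60,45,400,300);b=crop(D,255,245,60,45,400,300)
a2=crop(S,198,150,60,45,400,300);b2=crop(D,230,165,60,45,400,300)
cv2.imwrite("pics/crop1.png",np.vstack([np.hstack([a,b]),np.hstack([a2,b2])]))
# clouds of knob
for n,c in(("scene",S),("side",D)):
    P=cloud(c).reshape(-1,3);m=(c["z_map"].ravel()>0)
    c0=px(S,293,233);
    k=m&(np.hypot(P[:,0]-c0[0],P[:,1]-c0[1])<.045)&(P[:,2]>.006)
    Q=P[k];print(n,len(Q),Q.min(0).round(3),Q.max(0).round(3),Q.mean(0).round(3))
    t=Q[Q[:,2]>.022];
    print(" top",len(t),t.mean(0).round(4))
    h=m&(np.abs(P[:,2]-.05)<.004)&(P[:,0]>.3)&(P[:,0]<.9)&(P[:,1]>-.2)&(P[:,1]<.4)
    r=cv2.minAreaRect((P[h][:,:2]*1000).astype(np.float32));print(" hob",h.sum(),r)
E
```

```text
scene 188 279 [0.279 0.193 0.032]
scene 336 360 [ 0.32  -0.136  0.03 ]
scene 375 325 [ 0.419 -0.135  0.032]
scene 440 350 [ 0.444 -0.254  0.036]
scene 342 255 [0.487 0.003 0.059]
scene 487 280 [ 0.613 -0.228  0.053]
scene 448 240 [ 0.61  -0.14   0.096]
scene 540 345 [ 0.586 -0.364  0.004]
side 252 259 [0.287 0.187 0.026]
side 315 372 [ 0.327 -0.148  0.027]
side 378 355 [ 0.425 -0.137  0.026]
side 425 403 [ 0.455 -0.256  0.028]
side 390 275 [0.488 0.003 0.065]
side 390 285 [ 0.486 -0.005  0.05 ]
scene 312 [ 0.433 -0.27   0.006] [ 0.484 -0.219  0.042] [ 0.452 -0.248  0.023]
 top 191 [ 0.4553 -0.2476  0.0286]
 hob 4764 ((554.5809936523438, 165.9810333251953), (524.60107421875, 544.277099609375), 51.58174514770508)
side 433 [ 0.433 -0.271  0.006] [ 0.484 -0.221  0.04 ] [ 0.456 -0.253  0.023]
 top 265 [ 0.4569 -0.2502  0.0278]
 hob 4680 ((556.7755126953125, 164.1209716796875), (522.9998168945312, 539.3406982421875), 51.708824157714844)
```

View pics/crop1.png

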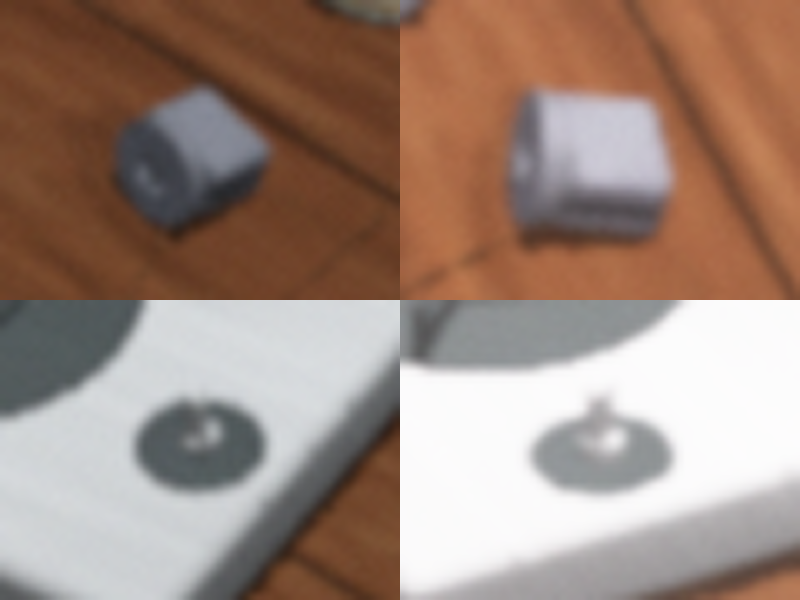

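The knob at scene (440,350), about (0.455,-0.25), is the farthest right (y=-0.25 against -0.14, -0.135 and 0.19), and its hole faces the robot as described. Next I'll measure its heading and the hob and shaft positions.

```bash
python3 - <<'E'
from h import *
import pickle
from scipy.optimize import least_squares
A=[]
for n in("scene","side"):
    c=pickle.load(open(n+".pkl","rb"))
    P=cloud(c).reshape(-1,3);m=(c["z_map"].ravel()>0);B=c["frame"].reshape(-1,3)
    h=m&(np.abs(P[:,2]-.05)<.004)&(np.hypot(P[:,0]-.51,P[:,1]-.1)<.22)&(B.min(1)>110)
    r=cv2.minAreaRect((P[h][:,:2]*1000).astype(np.float32));print(n,"hob",h.sum(),r)
    s=m&(np.hypot(P[:,0]-.488,P[:,1])<.03)&(P[:,2]>.058);Q=P[s];print(" shaft",len(Q),Q.mean(0).round(4),Q.max(0).round(4),Q.min(0).round(4))
    k=m&(np.hypot(P[:,0]-.455,P[:,1]+.25)<.045)&(P[:,2]>.005);A.append(P[k])
# SDF fit of knob: params cx,cy,yaw ; knob frame
def sdf(p):
    r=np.hypot(p[:,0],p[:,1])
    d=np.stack([r-.021,np.abs(p[:,2]-.005)-.005],1);d1=np.minimum(d.max(1),0)+np.linalg.norm(np.maximum(d,0),axis=1)
    q=np.abs(p-[0,0,.026])-[.02,.012,.016];d2=np.minimum(q.max(1),0)+np.linalg.norm(np.maximum(q,0),axis=1)
    return np.minimum(d1,d2)
def Rk(yaw):
    t=np.radians(13);z=np.array([np.cos(yaw)*np.cos(t),np.sin(yaw)*np.cos(t),-np.sin(t)])
    x=np.array([np.sin(yaw),-np.cos(yaw),0]);return np.stack([x,np.cross(z,x),z],1)
def f(v,P):return sdf((P-[v[0],v[1],.016+v[3]])@Rk(v[2])+[0,0,.021])
for P in A+[np.vstack(A)]:
    best=min((least_squares(f,[P[:,0].mean(),P[:,1].mean(),y0,0],args=(P,),loss="soft_l1",f_scale=.002,x_scale=[.01,.01,.2,.01]) for y0 in(-.4,-.15,.15,.4)),key=lambda o:o.cost)
    print(len(P),best.x.round(4),np.degrees(best.x[2]).round(1),np.abs(best.fun).mean().round(4))
E
```

```text
scene hob 3215 ((491.00628662109375, 106.63338470458984), (240.16915893554688, 280.1885681152344), 9.598536491394043)
 shaft 29 [0.487  0.0049 0.0692] [0.4957 0.0123 0.0819] [ 0.481  -0.0007  0.0584]
side hob 4300 ((490.9111328125, 106.46796417236328), (237.4991912841797, 278.8039245605469), 10.058592796325684)
 shaft 42 [0.4885 0.0043 0.0692] [0.4953 0.0095 0.0789] [ 0.4832 -0.0022  0.058 ]
314 [ 0.4597 -0.2452 -0.2111 -0.0007] -12.1 0.0011
437 [ 0.46   -0.2458 -0.2038 -0.0015] -11.7 0.0009
751 [ 0.4599 -0.2455 -0.2055 -0.0012] -11.8 0.001
```

```bash
cat >> h.py <<'E'
def plan(p,z,y,show=True):
    """move from present pose: turn first, then shift in the turned tool's axes (cm)"""
    s=status.sense();R0=Ro.from_quat(s["tool_rot"]);z=np.array(z,float);z/=np.linalg.norm(z)
    y=np.array(y,float);y-=z*(y@z);y/=np.linalg.norm(y);T=Ro.from_matrix(np.stack([np.cross(y,z),y,z],1))
    rv=(R0.inv()*T).as_rotvec();d=T.inv().apply(np.array(p)-s["ee_pos"])*100
    print("t",round(s["t"],2),"q",np.round(s["q"],2),"turn",rv.round(4),"rows>=",round(np.degrees(np.linalg.norm(rv))/7.16,1),"shift cm",d.round(2),"old axes",R0.inv().apply(np.array(p)-s["ee_pos"]).round(4)*100,"open",round(s["opening"],3))
E
cat > g.py <<'E'
from h import *
y=np.radians(-11.8);t=np.radians(20);hd=np.array([np.cos(y),np.sin(y),0])
z=-np.sin(t)*hd-np.cos(t)*np.array([0,0,1]);yy=[-hd[1],hd[0],0]
pt=np.array([.4648,-.2465,.0149])
for d in(-.08,.014): plan(pt+z*d,z,yy)
E
python3 g.py
```

```text
t 0.1 q [ 1.3   0.26 -0.14  1.17  0.    1.57] turn [ 0.0092  0.3489 -0.0625] rows>= 2.8 shift cm [-51.77 -66.96  -3.89] old axes [-54.09 -63.66  14.16] open 0.085
t 0.1 q [ 1.3   0.26 -0.14  1.17  0.    1.57] turn [ 0.0092  0.3489 -0.0625] rows>= 2.8 shift cm [-51.77 -66.96   5.51] old axes [-50.88 -63.85  22.99] open 0.085
```

Request:
carry_out --pt "0 0 0 -2.25 -2.65 0 1" --pt "0 0 0 -2.25 -2.65 0 1" --pt "0 0 0 -2.25 -2.65 0 1" --pt "0 0 0 -2.25 -2.65 0 1" --pt "0 0 0 -2.25 -2.65 0 1" --pt "0 0 0 -2.25 -2.65 0 1" --pt "0 0 0 -2.25 -2.65 0 1" --pt "0 0 0 -2.25 -2.65 0 1" --pt "0 0 0 -2.25 -2.65 0 1" --pt "0 0 0 -2.25 -2.65 0 1" --pt "0 0 0 -2.25 -2.65 0 1" --pt "0 0 0 -2.25 -2.65 0 1"

```text
t: 1.1
ee_pos: [0.3153, 0.1262, 0.2312]
tool_rot: [0.134, 0.991, 0.0, -0.0]
wrist_force: [0.7, 0.4, 1.1]
opening: 0.0853
grip_force: 0.0
```

Request:
carry_out --pt "0 0 0 -2.25 -2.65 0 1" --pt "0 0 0 -2.25 -2.65 0 1" --pt "0 0 0 -2.25 -2.65 0 1" --pt "0 0 0 -2.25 -2.65 0 1" --pt "0 0 0 -2.25 -2.65 0 1" --pt "0 0 0 -2.25 -2.65 0 1" --pt "0 0 0 -2.25 -2.65 0 1" --pt "0 0 0 -2.25 -2.65 0 1" --pt "0 0 0 -2.25 -2.65 0 1" --pt "0 0 0 -2.25 -2.65 0 1" --pt "0 0 0 -2.25 -2.65 0 1" --pt "0 0 0 -2.25 -2.65 0 1"

```text
t: 2.1
ee_pos: [0.4912, -0.2521, 0.2308]
tool_rot: [0.134, 0.991, 0.0, -0.0]
wrist_force: [0.8, 0.7, -0.0]
opening: 0.0858
grip_force: 0.0
```

Request:
carry_out --pt "0.002 0.087 -0.0155 0 0 0 0.75" --pt "0.002 0.087 -0.0155 0 0 0 0.75" --pt "0.002 0.087 -0.0155 0 0 0 0.75" --pt "0.002 0.087 -0.0155 0 0 0 0.75" --pt "0 0 0 0 0 0 0.75" --pt "0 0 0 0 0 0 0.75"

```text
t: 2.6
ee_pos: [0.4918, -0.2505, 0.2287]
tool_rot: [0.101, 0.979, 0.02, -0.173]
wrist_force: [-0.7, 0.1, 0.4]
opening: 0.064
grip_force: 0.0
```

```bash
python3 g.py
```

```text
t 2.6 q [-0.43  0.58  0.3   1.63 -0.07 -0.21] turn [ 0.0036 -0.0018  0.0008] rows>= 0.0 shift cm [-4.76 -0.16 13.02] old axes [-4.78 -0.21 13.01] open 0.064
t 2.6 q [-0.43  0.58  0.3   1.63 -0.07 -0.21] turn [ 0.0036 -0.0018  0.0008] rows>= 0.0 shift cm [-4.76 -0.16 22.42] old axes [-4.79 -0.25 22.41] open 0.064
```

Request:
carry_out --pt "0 0 0 -1.6 -0.05 3 0.75" --pt "0 0 0 -1.6 -0.05 3 0.75" --pt "0 0 0 -1.56 -0.06 3 0.75" --pt "0 0 0 0 0 3 0.75" --pt "0 0 0 0 0 1 0.75" --pt "0 0 0 0 0 0 0.75" --pt "0 0 0 0 0 0 0.75"

```text
t: 3.18
ee_pos: [0.4905, -0.2515, 0.0943]
tool_rot: [0.102, 0.98, 0.019, -0.171]
wrist_force: [-0.6, -0.4, 0.4]
opening: 0.0641
grip_force: 0.0
```

```bash
python3 g.py; python3 - <<'E'
from h import *
a=cams.grab_frame("scene")["frame"][170:290,240:360];b=cams.grab_frame("side")["frame"][190:310,230:350]
cv2.imwrite("pics/pre.png",np.hstack([cv2.resize(x,(400,400),interpolation=cv2.INTER_CUBIC) for x in(a,b)]))
E
```

```text
t 3.18 q [-0.43  0.65  0.06  1.33 -0.07 -0.21] turn [ 0.0028  0.0027 -0.0002] rows>= 0.0 shift cm [-0.26 -0.03  0.35] old axes [-0.25 -0.03  0.36] open 0.064
t 3.18 q [-0.43  0.65  0.06  1.33 -0.07 -0.21] turn [ 0.0028  0.0027 -0.0002] rows>= 0.0 shift cm [-0.26 -0.03  9.75] old axes [-0.23 -0.06  9.76] open 0.064
```

View pics/pre.png

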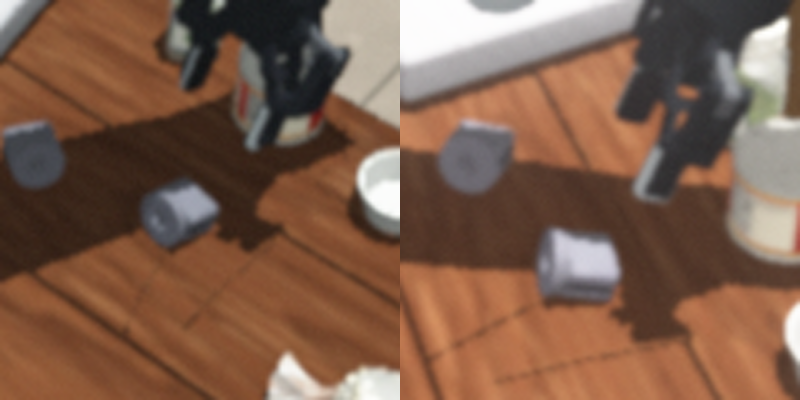

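The open fingers (scene crop (195,65) and (265,130)) hang above and behind the knob at (178,213), and the way down is clear. Descending.

Request:
carry_out --pt "0 0 0 -0.25 -0.05 2 0.75" --pt "0 0 0 0 0 2 0.75" --pt "0 0 0 0 0 2 0.75" --pt "0 0 0 0 0 1.5 0.75" --pt "0 0 0 0 0 1 0.75" --pt "0 0 0 0 0 0.8 0.75" --pt "0 0 0 0 0 0.4 0.75" --pt "0 0 0 0 0 0 0.75" --pt "0 0 0 0 0 0 0.75"

```text
t: 4.03
ee_pos: [0.4619, -0.246, 0.0014]
tool_rot: [0.101, 0.98, 0.019, -0.171]
wrist_force: [-0.0, 0.1, -1.0]
opening: 0.064
grip_force: 0.0
```

```bash
python3 g.py
```

```text
t 4.03 q [-0.44  0.69 -0.13  1.09 -0.08 -0.22] turn [0.0026 0.0025 0.0002] rows>= 0.0 shift cm [ 0.19  0.01 -9.37] old axes [ 0.16  0.03 -9.37] open 0.064
t 4.03 q [-0.44  0.69 -0.13  1.09 -0.08 -0.22] turn [0.0026 0.0025 0.0002] rows>= 0.0 shift cm [0.19 0.01 0.03] old axes [0.19 0.01 0.03] open 0.064
```

Request:
carry_out --pt "0 0 0 0 0 0 0.4" --pt "0 0 0 0 0 0 0.2" --pt "0 0 0 0 0 0 0" --pt "0 0 0 0 0 0 0" --pt "0 0 0 0 0 0 0" --pt "0 0 0 0 0 0 0" --pt "0 0 0 0 0 0 0" --pt "0 0 0 0 0 0 0"

```text
t: 4.7
ee_pos: [0.4621, -0.246, 0.0016]
tool_rot: [0.101, 0.98, 0.019, -0.171]
wrist_force: [1.4, -0.2, 5.8]
opening: 0.0386
grip_force: 60.3
```

Request:
carry_out --pt "0 0 0 0 0 -1 0" --pt "0 0 0 0 0 -2 0" --pt "0 0 0 0 0 -2 0" --pt "0 0 0 0 0 -2 0" --pt "0 0 0 0 0 -1 0" --pt "0 0 0 0 0 0 0"

```text
t: 5.2
ee_pos: [0.49, -0.2523, 0.078]
tool_rot: [0.101, 0.98, 0.018, -0.17]
wrist_force: [-0.1, 0.0, -0.1]
opening: 0.0388
grip_force: 60.5
```

Request:
carry_out --pt "0 -0.1135 0 0 0 0 0" --pt "0 -0.1135 0 0 0 0 0" --pt "0 -0.1135 0 0 0 0 0" --pt "0 -0.1135 0 0 0 0 0" --pt "0 -0.1135 0 0 0 0 0" --pt "0 -0.1135 0 0 0 0 0" --pt "0 -0.1135 0 0 0 0 0" --pt "0 -0.1135 0 0 0 0 0" --pt "0 -0.1135 0 0 0 0 0" --pt "0 -0.1135 0 0 0 0 0" --pt "0 -0.1135 0 0 0 0 0" --pt "0 -0.1135 0 0 0 0 0"

```text
t: 6.2
ee_pos: [0.4898, -0.2534, 0.0705]
tool_rot: [0.097, 0.907, -0.039, 0.408]
wrist_force: [0.4, -0.4, -2.6]
opening: 0.0384
grip_force: 60.5
```

```bash
python3 - <<'E'
from h import *
s=status.sense();R=Ro.from_quat(s["tool_rot"]);print(s["ee_pos"],s["opening"],np.round(s["q"],2),R.as_matrix().round(3))
S=cams.grab_frame("scene");D=cams.grab_frame("side")
g=s["ee_pos"]-.025*R.as_matrix()[:,2]
o=[]
for c in(S,D):
    p=c["R"]@g+c["t"];p=c["intrinsics"]@p/p[2];u,v=int(p[0]),int(p[1])
    o.append(cv2.resize(c["frame"][max(v-45,0):v+45,u-45:u+45],(400,400),interpolation=cv2.INTER_CUBIC))
cv2.imwrite("pics/up.png",np.hstack(o))
E
```

```text
[ 0.48980739 -0.2534154   0.07052952] 0.038429812123103674 [-0.68  0.33 -1.25 -0.79  0.35 -0.32] [[-0.649  0.207  0.732]
 [ 0.143  0.978 -0.15 ]
 [-0.747  0.008 -0.664]]
```

View pics/up.png

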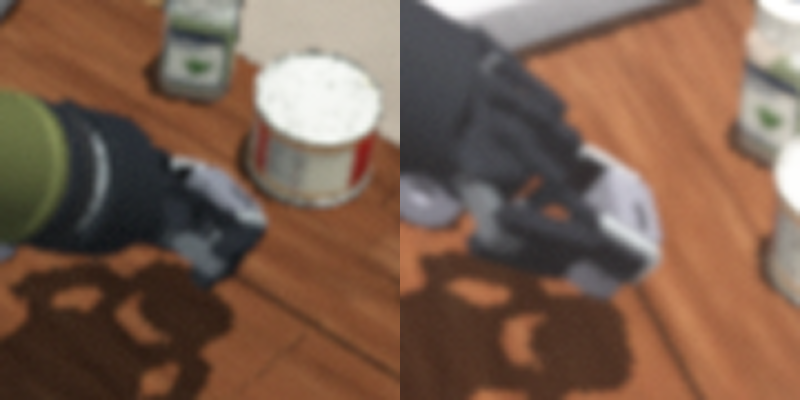

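Held fine; the knob leans, with its underside down and the wrist behind (side crop (610,220)). J3 is near its limit, so I'll move outward to gain pitch before setting it down.

```bash
cat > k.py <<'E'
from h import *
import sys
# knob in tool at grasp
T0=Ro.from_quat([.101,.98,.019,-.171]);p0=np.array([.4621,-.246,.0016])
yw=np.radians(-11.8);t=np.radians(13)
z=np.array([np.cos(yw)*np.cos(t),np.sin(yw)*np.cos(t),-np.sin(t)]);x=np.array([np.sin(yw),-np.cos(yw),0])
K=Ro.from_matrix(np.stack([x,np.cross(z,x),z],1));m=np.array([.4600,-.2455,.016])
rel=T0.inv()*K;rp=T0.inv().apply(m-p0)
def knob(p,R):
    k=R*rel;mid=p+R.apply(rp);kz=k.as_matrix()[:,2];und=mid-.021*kz
    return mid,kz,und[2]-.021*np.sqrt(1-kz[2]**2)
if __name__=="__main__":
    s=status.sense();R=Ro.from_quat(s["tool_rot"]);mid,kz,low=knob(s["ee_pos"],R)
    print("t",s["t"],"q",np.round(s["q"],2),"F",s["wrist_force"].round(1),"mid",mid.round(3),"kz",kz.round(2),"lean",np.degrees(np.arccos(kz[2])).round(1),"lowest",low.round(4))
    print("outward 3cm,-y 6cm in tool:",R.inv().apply([2,-6,0]).round(2),"down1cm:",R.inv().apply([0,0,-1]).round(3))
E
python3 k.py
```

```text
t 6.3 q [-0.68  0.33 -1.25 -0.79  0.35 -0.32] F [-1.1  0.4 -1.9] mid [ 0.475 -0.25   0.07 ] kz [ 0.56 -0.13  0.82] lean 35.2 lowest 0.0412
outward 3cm,-y 6cm in tool: [-2.19 -5.45  2.34] down1cm: [ 0.742 -0.01   0.67 ]
```

Request:
carry_out --pt "0 0 0 -0.73 -1.8 0.78 0" --pt "0 0 0 -0.73 -1.8 0.78 0" --pt "0 0 0 -0.73 -1.8 0.78 0" --pt "0 -0.1 0 0 0 0 0" --pt "0 -0.1 0 0 0 0 0" --pt "0 0 0 0 0 0 0"

```text
t: 6.8
ee_pos: [0.513, -0.3159, 0.0656]
tool_rot: [0.096, 0.881, -0.044, 0.461]
wrist_force: [-0.8, 0.7, -2.7]
opening: 0.0388
grip_force: 60.6
```

```bash
python3 k.py
```

```text
t 6.8 q [-0.8   0.5  -1.22 -1.02  0.48 -0.36] F [-0.8  0.7 -2.7] mid [ 0.499 -0.313  0.067] kz [ 0.46 -0.11  0.88] lean 28.0 lowest 0.0388
outward 3cm,-y 6cm in tool: [-1.88 -5.45  2.61] down1cm: [ 0.821 -0.011  0.57 ]
```

Request:
carry_out --pt "0 0 0 0.82 -0.01 0.57 0" --pt "0 0 0 0.82 -0.01 0.57 0" --pt "0 0 0 0.82 -0.01 0.57 0" --pt "0 -0.06 0 0 0 0 0" --pt "0 0 0 0 0 0 0"

```text
t: 7.22
ee_pos: [0.5163, -0.3189, 0.0358]
tool_rot: [0.093, 0.868, -0.045, 0.486]
wrist_force: [0.7, 0.5, -1.7]
opening: 0.0387
grip_force: 60.6
```

```bash
python3 k.py
```

```text
t 7.2167 q [-0.82  0.69 -1.28 -1.33  0.51 -0.34] F [ 0.7  0.5 -1.7] mid [ 0.502 -0.316  0.037] kz [ 0.41 -0.1   0.91] lean 24.8 lowest 0.0088
outward 3cm,-y 6cm in tool: [-1.73 -5.46  2.69] down1cm: [ 0.852 -0.012  0.524]
```

Request:
carry_out --pt "0 0 0 -0.26 -0.82 0.4 0" --pt "0 0 0 0.35 0 0.22 0" --pt "0 0 0 0.25 0 0.15 0" --pt "0 0 0 0.1 0 0.07 0" --pt "0 0 0 0 0 0 0"

```text
t: 7.63
ee_pos: [0.5197, -0.3276, 0.0314]
tool_rot: [0.092, 0.867, -0.046, 0.488]
wrist_force: [-0.4, -0.8, -0.6]
opening: 0.0386
grip_force: 60.6
```

```bash
python3 k.py;  python3 - <<'E'
from h import *
s=status.sense();R=Ro.from_quat(s["tool_rot"])
D=cams.grab_frame("side");g=s["ee_pos"]-.02*R.as_matrix()[:,2]
o=[]
for c in(cams.grab_frame("scene"),D):
    p=c["R"]@g+c["t"];p=c["intrinsics"]@p/p[2];u,v=int(p[0]),int(p[1])
    o.append(cv2.resize(c["frame"][max(v-45,0):v+45,u-45:u+45],(400,400),interpolation=cv2.INTER_CUBIC))
cv2.imwrite("pics/low.png",np.hstack(o))
E
```

```text
t 7.6333 q [-0.83  0.71 -1.26 -1.32  0.52 -0.35] F [-0.4 -0.8 -0.6] mid [ 0.506 -0.325  0.032] kz [ 0.4  -0.09  0.91] lean 24.5 lowest 0.0043
outward 3cm,-y 6cm in tool: [-1.7  -5.46  2.7 ] down1cm: [ 0.854 -0.01   0.52 ]
```

View pics/low.png

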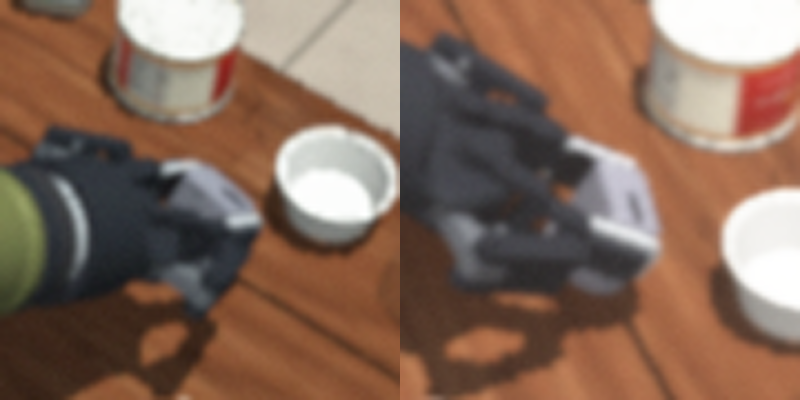

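Request:
carry_out --pt "0 0 0 0.2 0 0.12 0" --pt "0 0 0 0.15 0 0.09 0" --pt "0 0 0 0 0 0 0" --pt "0 0 0 0 0 0 0"

```text
t: 8.07
ee_pos: [0.5197, -0.3279, 0.0272]
tool_rot: [0.092, 0.867, -0.047, 0.488]
wrist_force: [-0.1, -0.2, -0.2]
opening: 0.0386
grip_force: 60.7
```

```bash
python3 k.py
```

```text
t 8.0667 q [-0.83  0.72 -1.26 -1.35  0.52 -0.35] F [-0.1 -0.2 -0.2] mid [ 0.505 -0.325  0.028] kz [ 0.4  -0.09  0.91] lean 24.5 lowest 0.0001
outward 3cm,-y 6cm in tool: [-1.7  -5.46  2.7 ] down1cm: [ 0.855 -0.009  0.519]
```

Request:
carry_out --pt "0 0 0 0.09 0 0.05 0" --pt "0 0 0 0.09 0 0.05 0" --pt "0 0 0 0 0 0 0" --pt "0 0 0 0 0 0 0"

```text
t: 8.4
ee_pos: [0.5202, -0.328, 0.0268]
tool_rot: [0.092, 0.866, -0.047, 0.49]
wrist_force: [-2.7, 1.2, 7.9]
opening: 0.0384
grip_force: 61.5
```

Contact is felt (about 8 N). Releasing.

Request:
carry_out --pt "0 0 0 0 0 0 0.5" --pt "0 0 0 0 0 0 0.55" --pt "0 0 0 0 0 0 0.65" --pt "0 0 0 0 0 0 0.7" --pt "0 0 0 0 0 0 0.7" --pt "0 0 0 0 0 0 0.7" --pt "0 0 0 0 0 0 0.7"

```text
t: 8.98
ee_pos: [0.5196, -0.328, 0.0251]
tool_rot: [0.093, 0.867, -0.047, 0.488]
wrist_force: [-0.1, 0.0, -0.9]
opening: 0.0598
grip_force: 0.0
```

```bash
 python3 - <<'E'
from h import *
s=status.sense();R=Ro.from_quat(s["tool_rot"]);print(s["opening"],s["wrist_force"])
g=s["ee_pos"]-.02*R.as_matrix()[:,2]
o=[]
for c in(cams.grab_frame("scene"),cams.grab_frame("side")):
    p=c["R"]@g+c["t"];p=c["intrinsics"]@p/p[2];u,v=int(p[0]),int(p[1])
    o.append(cv2.resize(c["frame"][max(v-45,0):v+45,u-45:u+45],(400,400),interpolation=cv2.INTER_CUBIC))
cv2.imwrite("pics/rel.png",np.hstack(o))
E
```

```text
0.059785525383364506 [-0.13479332  0.02022953 -0.85024247]
```

View pics/rel.png

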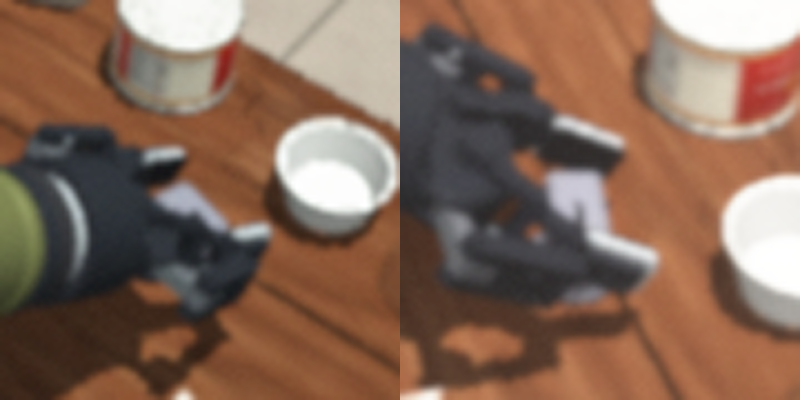

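The knob stands upright between the open fingers (side crop (578,215), black line visible). I'll pivot the tool to vertical around it, then rise.

Request:
carry_out --pt "0 0 0 -0.4 0 -0.25 0.7" --pt "0 0.106 0 -0.4 0 -0.25 0.7" --pt "0 0.106 0 0 0 0 0.7" --pt "0 0.106 0 0 0 0 0.7" --pt "0 0.106 0 0 0 0 0.7" --pt "0 0.106 0 0 0 0 0.7" --pt "0 0.106 0 0 0 0 0.7" --pt "0 0.106 0 0 0 0 0.7" --pt "0 0.106 0 0 0 0 0.7" --pt "0 0.106 0 0 0 0 0.7" --pt "0 0.07 0 0 0 0 0.7" --pt "0 0 0 0 0 0 0.7"

```text
t: 10.08
ee_pos: [0.5285, -0.3336, 0.027]
tool_rot: [0.104, 0.987, -0.007, 0.119]
wrist_force: [0.9, -0.9, 0.8]
opening: 0.0594
grip_force: 0.0
```

Request:
carry_out --pt "0 0 0 0 0 -1 0.7" --pt "0 0 0 0 0 -2 0.7" --pt "0 0 0 0 0 -3 0.8" --pt "0 0 0 0 0 -3 0.8" --pt "0 0 0 0 0 -2 0.8" --pt "0 0 0 0 0 0 0.8"

```text
t: 10.58
ee_pos: [0.498, -0.3285, 0.1351]
tool_rot: [0.106, 0.987, -0.007, 0.119]
wrist_force: [0.4, -0.3, 0.8]
opening: 0.0681
grip_force: 0.0
```

```bash
cat > w.py <<'E'
from h import *
import pickle,sys
c=cams.grab_frame("wrist");pickle.dump(c,open("wrist.pkl","wb"));K=c["intrinsics"]
print(K.round(1).tolist(),(-c["R"].T@c["t"]).round(3),c["R"].round(2).tolist())
f=c["frame"];cv2.imwrite(sys.argv[1],cv2.resize(f,(768,576),interpolation=cv2.INTER_CUBIC))
E
python3 k.py; python3 w.py pics/w1.png
python3 - <<'E'
from h import *
from scipy.optimize import least_squares
A=[]
for n in("scene","side"):
    c=cams.grab_frame(n);P=cloud(c).reshape(-1,3);B=c["frame"].reshape(-1,3).astype(int)
    k=(c["z_map"].ravel()>0)&(np.hypot(P[:,0]-.5,P[:,1]+.325)<.04)&(P[:,2]>.005)&(P[:,2]<.06);Q=P[k];A.append(Q);print(n,len(Q),Q.max(0).round(3),Q.min(0).round(3),Q[Q[:,2]>.038].mean(0).round(4))
def sdf(p):
    r=np.hypot(p[:,0],p[:,1])
    d=np.stack([r-.021,np.abs(p[:,2]-.005)-.005],1);d1=np.minimum(d.max(1),0)+np.linalg.norm(np.maximum(d,0),axis=1)
    q=np.abs(p-[0,0,.026])-[.02,.012,.016];d2=np.minimum(q.max(1),0)+np.linalg.norm(np.maximum(q,0),axis=1)
    return np.minimum(d1,d2)
P=np.vstack(A)
def f(v):return sdf(Ro.from_euler("z",-v[2]).apply(P-[v[0],v[1],v[3]]))
for y0 in(-2,-1.7,-1.4,-1):
    b=least_squares(f,[.5,-.325,y0,0],loss="soft_l1",f_scale=.002,x_scale=[.01,.01,.2,.01]);print(b.x.round(4),np.degrees(b.x[2]).round(1),b.cost*1e6,np.abs(b.fun).mean().round(4))
E
```

```text
t 10.5833 q [-0.64  0.29 -0.39  0.67  0.11 -0.42] F [ 0.4 -0.3  0.8] mid [ 0.488 -0.326  0.146] kz [ 0.91 -0.2   0.35] lean 69.5 lowest 0.1189
outward 3cm,-y 6cm in tool: [-3.14 -5.44  0.71] down1cm: [ 0.237 -0.011  0.971]
[[297.3, 0.0, 259.1], [0.0, 297.3, 189.3], [0.0, 0.0, 1.0]] [ 0.399 -0.308  0.258] [[0.21, 0.98, 0.01], [0.85, -0.19, 0.49], [0.48, -0.1, -0.87]]
scene 286 [ 0.505 -0.304  0.047] [ 0.469 -0.346  0.005] [ 0.4885 -0.3247  0.0409]
side 410 [ 0.51  -0.303  0.043] [ 0.471 -0.347  0.005] [ 0.49   -0.327   0.0404]
[ 4.9100e-01 -3.2420e-01 -1.8478e+00 -1.4000e-03] -105.9 452.2775063247642 0.001
[ 4.9100e-01 -3.2420e-01 -1.8478e+00 -1.4000e-03] -105.9 452.27750632473214 0.001
[ 4.910e-01 -3.242e-01 -1.843e+00 -1.400e-03] -105.6 452.3275433665756 0.001
[ 4.910e-01 -3.242e-01 -1.843e+00 -1.400e-03] -105.6 452.32754336805505 0.001
```

View pics/w1.png

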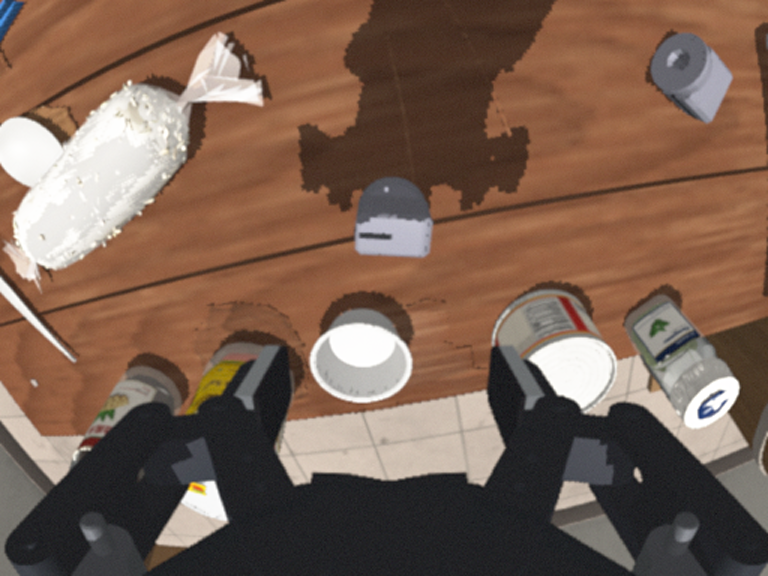

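The upright knob is at (394,235) in the wrist view, with its pointer mark at (375,237) pointing to the robot's right. The fit gives (0.491,-0.324) at yaw about -104°. I'll look at the shaft from near before grasping, to choose the grasp sense.

```bash
cat > v.py <<'E'
from h import *
import pickle
c=pickle.load(open("wrist.pkl","rb"))
R=Ro.from_quat([.106,.987,-.007,.119]);p=np.array([.498,-.3285,.1351])
C=-c["R"].T@c["t"];off=R.inv().apply(C-p);ax=R.inv().apply(c["R"][2]);print("cam off in tool",off.round(3),"axis",ax.round(3))
z=np.array([0,0,-1.]);y=np.array([.21,.98,0]);T=Ro.from_matrix(np.stack([np.cross(y,z),y,z],1))
tip=np.array([.488,.0045,.08])
for d in(.14,.17):
    tcp=tip-T.apply(ax)*d-T.apply(off);print(d,tcp.round(3),"cam",(tip-T.apply(ax)*d).round(3));plan(tcp,z,y)
print(c["z_map"].max(),(c["z_map"]>0).mean())
E
python3 v.py
```

```text
cam off in tool [ 0.069  0.001 -0.143] axis [-0.274 -0.002  0.962]
0.14 [ 0.518 -0.003  0.071] cam [0.45  0.013 0.215]
t 10.73 q [-0.64  0.3  -0.39  0.67  0.11 -0.42] turn [ 0.0136  0.2323 -0.0029] rows>= 1.9 shift cm [ 4.7  32.15  5.88] old axes [ 6.07 32.06  5.06] open 0.068
0.17 [ 0.51  -0.001  0.1  ] cam [0.442 0.015 0.243]
t 10.73 q [-0.64  0.3  -0.39  0.67  0.11 -0.42] turn [ 0.0136  0.2323 -0.0029] rows>= 1.9 shift cm [ 5.52 32.16  3.  ] old axes [ 6.21 32.11  2.07] open 0.068
1.9407742 0.9854532877604166
```

Request:
carry_out --pt "0.0045 0.077 -0.001 0 0 0 0.8" --pt "0.0045 0.077 -0.001 0 0 0 0.8" --pt "0.0045 0.077 -0.001 0 0 0 0.8" --pt "0 0 0 0.61 3.57 0 0.8" --pt "0 0 0 0.61 3.57 0 0.8" --pt "0 0 0 0.61 3.57 0 0.8" --pt "0 0 0 0.61 3.57 0 0.8" --pt "0 0 0 0.61 3.57 0 0.8" --pt "0 0 0 0.61 3.57 0 0.8" --pt "0 0 0 0.61 3.57 0 0.8" --pt "0 0 0 0.61 3.57 0 0.8" --pt "0 0 0 0.61 3.57 0 0.8"

```text
t: 11.73
ee_pos: [0.5096, -0.0003, 0.1284]
tool_rot: [0.105, 0.994, -0.001, -0.001]
wrist_force: [0.4, 0.4, 0.1]
opening: 0.0684
grip_force: 0.0
```

Request:
carry_out --pt "0 0 0 0 0 1.5 0.8" --pt "0 0 0 0 0 1.5 0.8" --pt "0 0 0 0 0 0 0.8" --pt "0 0 0 0 0 0 0.8"

```text
t: 12.07
ee_pos: [0.5093, -0.0019, 0.0985]
tool_rot: [0.105, 0.994, -0.001, -0.002]
wrist_force: [0.5, 0.4, 0.3]
opening: 0.0682
grip_force: 0.0
```

```bash
python3 - <<'E'
from h import *
import pickle
s=status.sense();print(s["ee_pos"],s["tool_rot"].round(3))
c=cams.grab_frame("wrist");pickle.dump(c,open("wrist2.pkl","wb"));K=c["intrinsics"]
X=c["R"]@np.array([.488,.0045,.08])+c["t"];th=np.arctan2(np.hypot(X[0],X[1]),X[2]);r=K[0,0]*th/np.hypot(X[0],X[1]);u,v=K[0,2]+r*X[0],K[1,2]+r*X[1];print("tip px",u,v,c["R"].round(3).tolist(),c["t"])
u0,v0=int(u)-30,int(v)-30;print(u0,v0)
cv2.imwrite("pics/w2.png",cv2.resize(c["frame"][v0:v0+60,u0:u0+60],(600,600),interpolation=cv2.INTER_CUBIC))
E
```

```text
[ 0.50933081 -0.00191754  0.09845297] [ 0.105  0.994 -0.001 -0.002]
tip px 261.2684285699239 191.13403232246543 [[0.209, 0.978, -0.003], [0.942, -0.201, 0.271], [0.264, -0.059, -0.963]] [-0.10507156 -0.47917299  0.11708429]
231 161
```

View pics/w2.png

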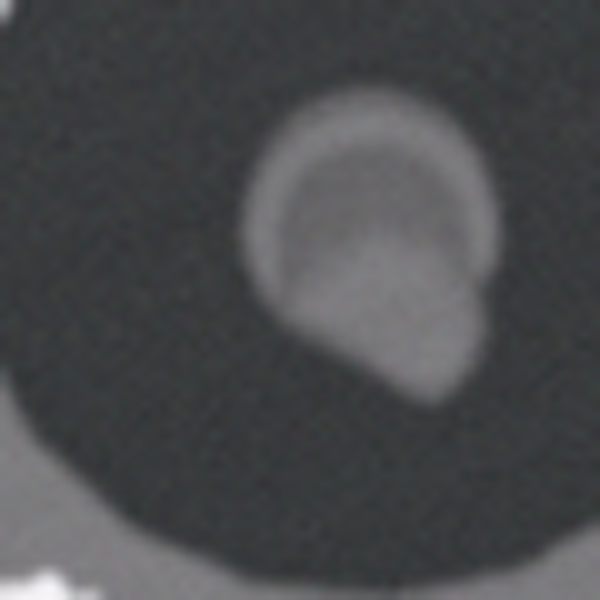

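The D-shaft shows its shoulder at about (370,215). The flat's edge runs from (282,312) to (435,405) and faces lower-left, so the outward normal is at yaw about -43°. Next I'll refine this and cross-check the wrist camera's offset against the knob.

```bash
cat > s.py <<'E'
from h import *
import pickle
def ray(c,u,v,zw):
    K=c["intrinsics"];a=np.array([(u-K[0,2]),(v-K[1,2])]);r=np.hypot(*a);th=r/K[0,0]
    d=np.array([*(a/max(r,1e-9)*np.sin(th)),np.cos(th)]);d=c["R"].T@d;C=-c["R"].T@c["t"];return C+d*(zw-C[2])/d[2]
c=pickle.load(open("wrist2.pkl","rb"));w1=pickle.load(open("wrist.pkl","rb"))
P=lambda x,y,z:ray(c,231+(x+.5)/10-.5,161+(y+.5)/10-.5,z)
print("shoulder",P(370,215,.058).round(4),"chord",P(282,312,.08).round(4),P(435,405,.08).round(4))
a,b=P(282,312,.08),P(435,405,.08);d=(b-a)[:2];n=np.array([d[1],-d[0]]);n/=np.linalg.norm(n)
print("len",np.linalg.norm(d),"yaw normal",np.degrees(np.arctan2(n[1],n[0])),"tip",((a+b)[:2]/2-.003*n).round(4))
g=cv2.cvtColor(c["frame"],cv2.COLOR_BGR2GRAY)[161:221,231:291];g=cv2.resize(g,(600,600),interpolation=cv2.INTER_CUBIC)
cs,_=cv2.findContours((g>88).astype(np.uint8),cv2.RETR_EXTERNAL,cv2.CHAIN_APPROX_NONE)
k=[q[:,0] for q in cs if cv2.pointPolygonTest(q,(380,300),False)>0][0]
e=k[(k[:,0]>310)&(k[:,0]<410)&(k[:,1]>310)];l=cv2.fitLine(e.astype(np.float32),cv2.DIST_HUBER,0,.01,.01).ravel();print("edge",len(e),l,np.degrees(np.arctan2(l[1],l[0])))
A=P(l[2],l[3],.08);B=P(l[2]+50*l[0],l[3]+50*l[1],.08);print("edge yaw",np.degrees(np.arctan2(*(B-A)[1::-1])))
# dark disc centre (hob plate) from the wrist and w1 knob top
for u,v in((357,220),(432,220),(430,256),(358,252)):print("knob top",ray(w1,(u+.5)/1.5-.5,(v+.5)/1.5-.5,.042).round(4))
zz=cloud  # depth-based shaft check
E
python3 s.py
```

```text
shoulder [0.4891 0.0085 0.058 ] chord [0.4881 0.003  0.08  ] [0.4953 0.0104 0.08  ]
len 0.010378253670585336 yaw normal -44.39064626796589 tip [0.4895 0.0088]
edge 99 [  0.8622218   0.506531  356.5       361.       ] 30.433037
edge yaw 46.46881934323876
knob top [ 0.4784 -0.3396  0.042 ]
knob top [ 0.4868 -0.3015  0.042 ]
knob top [ 0.5072 -0.3061  0.042 ]
knob top [ 0.4964 -0.3435  0.042 ]
```

```bash
cat > d.py <<'E'
from h import *
from s import ray
import pickle
def pin(c,u,v,zw):
    d=c["R"].T@np.linalg.inv(c["intrinsics"])@[u,v,1];C=-c["R"].T@c["t"];return C+d*(zw-C[2])/d[2]
from scipy.optimize import least_squares
for n,f in(("scene",pin),("side",pin),("wrist2",ray)):
    c=pickle.load(open(n+".pkl","rb"));g=cv2.cvtColor(c["frame"],cv2.COLOR_BGR2GRAY)
    K=c["intrinsics"];X=c["R"]@np.array([.488,.006,.05])+c["t"];q=X[:2]/X[2]
    if n=="wrist2":q=q*np.arctan(np.hypot(*q))/np.hypot(*q)
    u,v=q*K[0,0]+K[:2,2];w=90 if n=="wrist2" else 24;u0,v0=int(u)-w,int(v)-w
    p=cv2.resize(g[v0:v0+2*w,u0:u0+2*w],None,fx=4,fy=4,interpolation=cv2.INTER_CUBIC)
    th,b=cv2.threshold(p,0,255,cv2.THRESH_OTSU+cv2.THRESH_BINARY_INV)
    cs,_=cv2.findContours(b,cv2.RETR_EXTERNAL,cv2.CHAIN_APPROX_NONE)
    k=min((x[:,0] for x in cs if len(x)>60),key=lambda x:np.hypot(*(x.mean(0)-4*w)))
    P=np.array([f(c,u0+(x+.5)/4-.5,v0+(y+.5)/4-.5,.05)[:2] for x,y in k])
    o=least_squares(lambda a:np.hypot(*(P-a[:2]).T)-a[2],[.488,.006,.03],loss="soft_l1",f_scale=.0005);print(n,th,len(P),o.x.round(4),np.abs(o.fun).mean().round(4))
E
python3 d.py | tail -3
```

```text
scene 149.0 189 [0.4895 0.007  0.0266] 0.0003
side 198.0 196 [0.4882 0.0051 0.0253] 0.0011
wrist2 169.0 3513 [0.4879 0.0067 0.0619] 0.0127
```

```bash
sed -i 's/    cs,_=cv2.findContours(b,/    if n=="wrist2": b=(p<88).astype(np.uint8)*255\n    cs,_=cv2.findContours(b,/; s/w=90 if/w=60 if/' d.py; python3 d.py | tail -1
```

```text
wrist2 165.0 935 [0.4904 0.0083 0.0277] 0.0001
```

```bash
cat > g2.py <<'E'
from h import *
y=np.radians(-14);yy=[np.cos(y),np.sin(y),0]
for z in(.11,.012): plan([.4917,-.3233,z],[0,0,-1],yy)
E
python3 g2.py
```

```text
t 12.12 q [-0.    0.33 -0.4   0.84 -0.    0.21] turn [-1.5000e-03  6.0000e-04  1.6047e+00] rows>= 12.8 shift cm [-31.61   5.94  -1.05] old axes [ -4.87 -31.79  -1.01] open 0.069
t 12.12 q [-0.    0.33 -0.4   0.84 -0.    0.21] turn [-1.5000e-03  6.0000e-04  1.6047e+00] rows>= 12.8 shift cm [-31.61   5.94   8.75] old axes [ -4.87 -31.78   8.79] open 0.069
```

Travel first (lifting about 2 cm), then turn.

Request:
carry_out --pt "0 0 0 0 0 -2 0.8" --pt "0 0 0 -0.5 -3.2 0 0.6" --pt "0 0 0 -0.5 -3.2 0 0.6" --pt "0 0 0 -0.5 -3.2 0 0.6" --pt "0 0 0 -0.5 -3.2 0 0.6" --pt "0 0 0 -0.5 -3.2 0 0.6" --pt "0 0 0 -0.5 -3.2 0 0.6" --pt "0 0 0 -0.5 -3.2 0 0.6" --pt "0 0 0 -0.5 -3.2 0 0.6" --pt "0 0 0 -0.5 -3.2 0 0.6" --pt "0 0 0 -0.37 -2.98 0 0.6"

```text
t: 13.03
ee_pos: [0.4928, -0.3259, 0.1217]
tool_rot: [0.106, 0.994, -0.001, 0.002]
wrist_force: [1.3, -0.7, 0.1]
opening: 0.0513
grip_force: 0.0
```

Request:
carry_out --pt "0 0 0.12 0 0 0 0.6" --pt "0 0 0.12 0 0 0 0.6" --pt "0 0 0.12 0 0 0 0.6" --pt "0 0 0.12 0 0 0 0.6" --pt "0 0 0.12 0 0 0 0.6" --pt "0 0 0.12 0 0 0 0.6" --pt "0 0 0.12 0 0 0 0.6" --pt "0 0 0.12 0 0 0 0.6" --pt "0 0 0.12 0 0 0 0.6" --pt "0 0 0.12 0 0 0 0.6" --pt "0 0 0.12 0 0 0 0.6" --pt "0 0 0.12 0 0 0 0.6"

```text
t: 14.03
ee_pos: [0.4929, -0.3239, 0.1215]
tool_rot: [0.737, 0.676, 0.001, 0.002]
wrist_force: [-0.5, -0.5, -0.8]
opening: 0.0514
grip_force: 0.0
```

Request:
carry_out --pt "0 0 0.1 0 0 0 0.6" --pt "0 0 0.065 0 0 0 0.6" --pt "0 0 0 0 0 0 0.6" --pt "0 0 0 0 0 0 0.6"

```text
t: 14.37
ee_pos: [0.493, -0.3237, 0.1214]
tool_rot: [0.788, 0.616, 0.001, 0.001]
wrist_force: [-0.2, -0.3, -0.4]
opening: 0.0514
grip_force: 0.0
```

```bash
python3 g2.py
```

```text
t 14.37 q [-0.58  0.43 -0.18  0.96  0.    1.23] turn [0.0031 0.0008 0.0007] rows>= 0.0 shift cm [ 0.   -0.14  1.14] old axes [ 0.01 -0.14  1.14] open 0.051
t 14.37 q [-0.58  0.43 -0.18  0.96  0.    1.23] turn [0.0031 0.0008 0.0007] rows>= 0.0 shift cm [ 0.   -0.14 10.94] old axes [ 1.000e-02 -1.700e-01  1.094e+01] open 0.051
```

Request:
carry_out --pt "0 0 0 0 -0.14 2.5 0.6" --pt "0 0 0 0 0 2.5 0.6" --pt "0 0 0 0 0 2 0.6" --pt "0 0 0 0 0 1.5 0.6" --pt "0 0 0 0 0 1.2 0.6" --pt "0 0 0 0 0 0.8 0.6" --pt "0 0 0 0 0 0.4 0.6" --pt "0 0 0 0 0 0 0.6" --pt "0 0 0 0 0 0 0.6"

```text
t: 15.12
ee_pos: [0.4924, -0.3231, 0.0124]
tool_rot: [0.788, 0.616, 0.001, 0.001]
wrist_force: [-0.2, -0.7, -0.1]
opening: 0.0512
grip_force: 0.0
```

```bash
python3 g2.py
```

```text
t 15.12 q [-0.58  0.54 -0.32  0.71  0.    1.23] turn [0.0031 0.0009 0.0003] rows>= 0.0 shift cm [-0.04 -0.06 -9.76] old axes [-0.04 -0.03 -9.76] open 0.051
t 15.12 q [-0.58  0.54 -0.32  0.71  0.    1.23] turn [0.0031 0.0009 0.0003] rows>= 0.0 shift cm [-0.04 -0.06  0.04] old axes [-0.04 -0.06  0.04] open 0.051
```

Request:
carry_out --pt "0 0 0 -0.03 0 0 0.45" --pt "0 0 0 0 0 0 0.35" --pt "0 0 0 0 0 0 0.25" --pt "0 0 0 0 0 0 0.1" --pt "0 0 0 0 0 0 0" --pt "0 0 0 0 0 0 0" --pt "0 0 0 0 0 0 0" --pt "0 0 0 0 0 0 0" --pt "0 0 0 0 0 0 0"

```text
t: 15.87
ee_pos: [0.4928, -0.3236, 0.013]
tool_rot: [0.788, 0.616, 0.001, 0.002]
wrist_force: [-0.5, -0.6, 5.9]
opening: 0.0228
grip_force: 59.8
```

Request:
carry_out --pt "0 0 0 0 0 -1 0" --pt "0 0 0 0 0 -2.5 0" --pt "0 0 0 0 0 -3 0" --pt "0 0 0 0 0 -3 0" --pt "0 0 0 0 0 -2.5 0" --pt "0 0 0 0 0 0 0"

```text
t: 16.37
ee_pos: [0.4946, -0.3248, 0.138]
tool_rot: [0.788, 0.616, 0.002, 0.006]
wrist_force: [1.0, -0.7, 0.1]
opening: 0.0233
grip_force: 59.0
```

```bash
cat > g3.py <<'E'
from h import *
y=np.radians(46.0);yy=[np.cos(y),np.sin(y),0]
for z in(.115,): plan([.4893,.0073,z],[0,0,-1],yy)
s=status.sense();print(s["ee_pos"].round(4),s["wrist_force"].round(1))
E
python3 g3.py
```

```text
t 16.37 q [-0.58  0.42 -0.16  0.99  0.    1.23] turn [ 0.0083  0.0093 -1.047 ] rows>= 8.4 shift cm [23.45 23.52  2.3 ] old axes [32.1  -8.57  2.08] open 0.023
[ 0.4946 -0.3248  0.138 ] [ 1.  -0.7  0.1]
```

Request:
carry_out --pt "0.0009 0.001 -0.1163 0 0 0 0" --pt "0.0009 0.001 -0.1163 0 0 0 0" --pt "0.0009 0.001 -0.1163 0 0 0 0" --pt "0.0009 0.001 -0.1163 0 0 0 0" --pt "0.0009 0.001 -0.1163 0 0 0 0" --pt "0.0009 0.001 -0.1163 0 0 0 0" --pt "0.0009 0.001 -0.1163 0 0 0 0" --pt "0.0009 0.001 -0.1163 0 0 0 0" --pt "0.0009 0.001 -0.1163 0 0 0 0" --pt "0 0 0 0 0 0 0"

```text
t: 17.2
ee_pos: [0.4911, -0.3225, 0.1313]
tool_rot: [0.374, 0.927, 0.001, -0.005]
wrist_force: [0.9, 0.7, -0.8]
opening: 0.0228
grip_force: 59.0
```

Request:
carry_out --pt "0 0 0 2.13 2.13 0 0" --pt "0 0 0 2.13 2.13 0 0" --pt "0 0 0 2.13 2.13 0 0" --pt "0 0 0 2.13 2.13 0 0" --pt "0 0 0 2.13 2.13 0 0" --pt "0 0 0 2.13 2.13 0 0" --pt "0 0 0 2.13 2.13 0 0" --pt "0 0 0 2.13 2.13 0 0" --pt "0 0 0 2.13 2.13 0 0" --pt "0 0 0 2.13 2.13 0 0" --pt "0 0 0 2.13 2.13 0 0" --pt "0 0 0 0 0 0 0"

```text
t: 18.2
ee_pos: [0.4853, 0.0128, 0.1334]
tool_rot: [0.374, 0.928, 0.002, -0.005]
wrist_force: [-0.3, -0.0, 0.3]
opening: 0.0232
grip_force: 59.2
```

Request:
carry_out --pt "0 0 0 0 0 0 0" --pt "0 0 0 0 0 0.5 0" --pt "0 0 0 0 0 0.5 0" --pt "0 0 0 0 0 0.3 0" --pt "0 0 0 0 0 0 0" --pt "0 0 0 0 0 0 0"

```text
t: 18.7
ee_pos: [0.4856, 0.0076, 0.1201]
tool_rot: [0.376, 0.927, 0.001, -0.005]
wrist_force: [-0.1, 1.1, -1.1]
opening: 0.023
grip_force: 59.2
```

```bash
python3 g3.py
```

```text
t 18.7 q [ 0.01  0.28 -0.42  0.88  0.    0.78] turn [-0.0027 -0.0097 -0.0022] rows>= 0.1 shift cm [-0.29  0.24  0.51] old axes [-0.3   0.24  0.51] open 0.023
[0.4856 0.0076 0.1201] [-0.1  1.1 -1.1]
```

Request:
carry_out --pt "-0.0027 -0.0097 -0.002 0 0 0 0" --pt "0 0 0 -0.29 0.24 0.5 0" --pt "0 0 0 0 0 0.5 0" --pt "0 0 0 0 0 0.4 0" --pt "0 0 0 0 0 0 0" --pt "0 0 0 0 0 0 0" --pt "0 0 0 0 0 0 0"

```text
t: 19.28
ee_pos: [0.4897, 0.0082, 0.1066]
tool_rot: [0.374, 0.927, 0.0, 0.0]
wrist_force: [0.2, -0.5, -0.8]
opening: 0.0228
grip_force: 59.2
```

```bash
python3 g3.py; cat > chk.py <<'E'
from h import *
from scipy.optimize import least_squares
s=status.sense();p=s["ee_pos"];yaw=np.radians(-44)
def sdf(p):
    r=np.hypot(p[:,0],p[:,1])
    d=np.stack([r-.021,np.abs(p[:,2]-.005)-.005],1);d1=np.minimum(d.max(1),0)+np.linalg.norm(np.maximum(d,0),axis=1)
    q=np.abs(p-[0,0,.026])-[.02,.012,.016];d2=np.minimum(q.max(1),0)+np.linalg.norm(np.maximum(q,0),axis=1)
    return np.minimum(d1,d2)
o=[]
for n in("scene","side"):
    c=cams.grab_frame(n);P=cloud(c).reshape(-1,3)
    k=(c["z_map"].ravel()>0)&(np.hypot(P[:,0]-p[0],P[:,1]-p[1])<.03)&(P[:,2]<p[2]+.003)&(P[:,2]>p[2]-.02);Q=P[k]
    b=least_squares(lambda v:sdf(Ro.from_euler("z",-yaw).apply(Q-[v[0],v[1],v[2]])),[p[0],p[1],p[2]-.013],loss="soft_l1",f_scale=.001)
    print(n,len(Q),"knob underside centre",b.x.round(4),np.abs(b.fun).mean().round(4))
    X=c["R"]@(p+[0,0,-.01])+c["t"];u,v=(c["intrinsics"]@X/X[2])[:2].astype(int)
    o.append(cv2.resize(c["frame"][v-30:v+30,u-30:u+30],(400,400),interpolation=cv2.INTER_CUBIC))
cv2.imwrite("pics/hover.png",np.hstack(o))
E
python3 chk.py
```

```text
t 19.28 q [ 0.02  0.29 -0.44  0.83  0.    0.78] turn [0.0007 0.0006 0.0017] rows>= 0.0 shift cm [-0.03 -0.09 -0.84] old axes [-0.03 -0.09 -0.84] open 0.023
[0.4897 0.0082 0.1066] [ 0.2 -0.5 -0.8]
scene 74 knob underside centre [0.4899 0.008  0.0929] 0.0012
side 118 knob underside centre [0.4896 0.0076 0.0927] 0.0013
```

Request:
carry_out --pt "0 0 0 -0.03 -0.08 0.5 0" --pt "0 0 0 0 0 0.5 0" --pt "0 0 0 0 0 0.3 0" --pt "0 0 0 0 0 0.3 0" --pt "0 0 0 0 0 0.2 0" --pt "0 0 0 0 0 0 0"

```text
t: 19.88
ee_pos: [0.489, 0.0074, 0.088]
tool_rot: [0.374, 0.927, 0.0, 0.0]
wrist_force: [-0.1, -0.4, -0.2]
opening: 0.0227
grip_force: 59.2
```

```bash
python3 g3.py
```

```text
t 19.88 q [ 0.01  0.31 -0.47  0.79  0.    0.78] turn [0.0002 0.0001 0.0016] rows>= 0.0 shift cm [-0.02  0.02 -2.7 ] old axes [-0.02  0.02 -2.7 ] open 0.023
[0.489  0.0074 0.088 ] [-0.1 -0.4 -0.2]
```

It is already 5 mm past the tip with no force. Continuing.

Request:
carry_out --pt "0 0 0 0 0 0.4 0" --pt "0 0 0 0 0 0.4 0" --pt "0 0 0 0 0 0.3 0" --pt "0 0 0 0 0 0.2 0" --pt "0 0 0 0 0 0 0" --pt "0 0 0 0 0 0 0"

```text
t: 20.38
ee_pos: [0.4894, 0.0074, 0.0755]
tool_rot: [0.374, 0.927, 0.0, 0.0]
wrist_force: [-0.0, 0.2, -0.9]
opening: 0.0229
grip_force: 59.2
```

Request:
carry_out --pt "0 0 0 0 0 0.3 0" --pt "0 0 0 0 0 0.2 0" --pt "0 0 0 0 0 0.2 0" --pt "0 0 0 0 0 0 0" --pt "0 0 0 0 0 0 0"

```text
t: 20.8
ee_pos: [0.4898, 0.0074, 0.069]
tool_rot: [0.374, 0.927, 0.0, 0.001]
wrist_force: [-0.8, -0.5, 3.5]
opening: 0.0231
grip_force: 59.6
```

Spring contact is felt (about 4 N). Pressing in.

Request:
carry_out --pt "0 0 0 0 0 0.2 0" --pt "0 0 0 0 0 0.2 0" --pt "0 0 0 0 0 0.1 0" --pt "0 0 0 0 0 0 0" --pt "0 0 0 0 0 0 0"

```text
t: 21.22
ee_pos: [0.4898, 0.0074, 0.0648]
tool_rot: [0.374, 0.927, 0.001, 0.001]
wrist_force: [-2.5, -0.1, 12.6]
opening: 0.0228
grip_force: 61.0
```

Request:
carry_out --pt "0 0 0 0 0 0.1 0" --pt "0 0 0 0 0 0.1 0" --pt "0 0 0 0 0 0 0" --pt "0 0 0 0 0 0 0"

```text
t: 21.55
ee_pos: [0.49, 0.0074, 0.0644]
tool_rot: [0.374, 0.927, 0.001, 0.002]
wrist_force: [-6.5, -0.3, 24.9]
opening: 0.0233
grip_force: 62.9
```

```bash
sed -i 's/hover.png/fin.png/' chk.py; python3 chk.py; python3 g3.py
```

```text
scene 174 knob underside centre [0.4855 0.0041 0.0481] 0.0031
side 204 knob underside centre [0.4877 0.0023 0.0488] 0.0027
t 21.65 q [ 0.01  0.34 -0.51  0.72  0.    0.78] turn [0.0026 0.0025 0.0015] rows>= 0.0 shift cm [ 0.05 -0.05 -5.06] old axes [ 0.04 -0.04 -5.06] open 0.023
[0.49   0.0073 0.0644] [-6.4 -0.4 25. ]
```

View pics/fin.png

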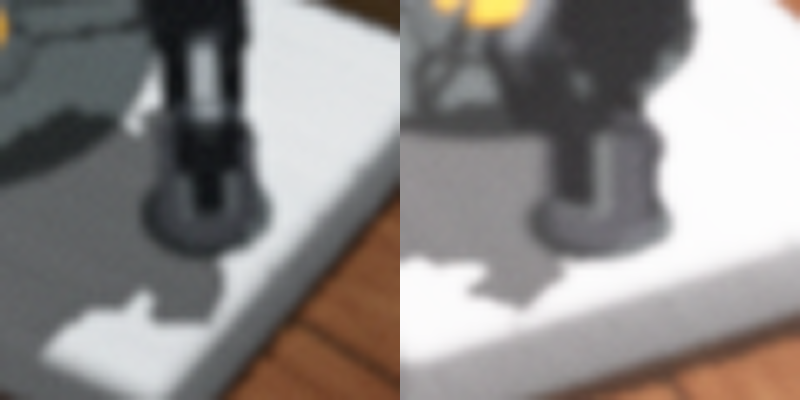

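The knob sits level right on the hob (scene crop (207,215), side crop (600,215)), gripped and held pressed in at a steady 25 N. Handing in.

```bash
python3 -c "
from h import *
print(ticket.hand_in())"
```

```text
the job is handed in; nothing more can be done
None
```

I handed the job in at about 22 s: the knob was stood upright and let go, re-gripped from above, aligned to the flat and pushed home. It is still gripped and pressed against the stop at about 25 N; the judge's result was not shown.

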